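# Hang a keyhole shelf bracket on its two shoulder screws and slide it down until it locks

## Task

Pick up the aluminium shelf bracket by its blue rib, fit its two keyholes over the two screw heads on the dark post until its back lies against the post's face (this pushes the brass lock pin in), then slide it down until it is fully home and the lock pin springs out over its top edge. Let go and leave it hanging there. Press gently throughout, because the post is an aligned mount and must not be loaded hard, and leave the other things on the table where they are.

Things in the scene. Friction and masses are not known exactly. Their poses are not given: they have to be found in the camera images.
- bracket: Loose L-shaped aluminium shelf bracket, 0.3 to 0.5 kg, standing upright. Origin: middle of the lower edge of its flat back; x out of the plate's front (away from the post once hung), y along the plate, z up. In mm: back plate x 0 to 5, y -48 to 48, z 0 to 100; shelf x 5 to 80, y -48 to 48, z 0 to 6, with a copper and a black block on it up to z 18.
- rib_grip (a point): Where best to pinch the bracket's blue rib, from above with the fingers closing along the bracket's y: at x 42, y 0, z 74 mm of the bracket. The rib is 12 mm thick (y -6 to 6), x 5 to 71, z 6 to 92 mm. Axes as the bracket's.
- keyholes (a point): Midway between the centres of the two round keyhole openings, on the bracket's back: x 0, y 0, z 60 mm of the bracket; axes as the bracket's. Each keyhole, at y -32 and +32 mm, goes through the 5 mm plate: an opening 18 mm wide (eight-sided) that runs upwards into a slot 9 mm wide, whose closed upper end is 21.5 mm above the opening's centre.
- post: Dark steel post, fixed, with a grey carriage. Origin: on the table below the carriage's face, which is the plane x = 0 (112 mm wide) and looks along the post's +x; z up. Hung, the bracket's axes are parallel to the post's and its y is 0: back on the heads = bracket origin at x 12 mm; heads in the openings = down to x 0; under the heads x 0 to 2 (play). Home is 18 mm below entry.
- screws_nominal (a point): Nominal point on the post's face midway between the two screws, 135 mm up; axes as the post's. The carriage is clamped up to 12 mm higher or lower than this and that is NOT measured: find it by touch or sight. Screws at y -32 and +32 mm, level with each other, along x: shank 7 mm in diameter, x 0 to 7; flat head 14 mm in diameter, x 7 to 12.
- lock_pin (a joint): Travel (m) of the sprung brass lock pin, 10 mm in diameter, sticking 9 mm out of the carriage, midway between the screws, axis 28.8 mm above theirs. 0 = out, + = pressed in (to 0.0105; 2 N at first, 5.6 N when flush). The bracket's back pushes it in 7 to 9 mm at entry and rubs on it in the slide; at home the plate's top edge is 2 mm below it and it springs out to 0.
- screwdriver: Bystander: screwdriver lying on the table, 170 mm long. Origin near its middle.
- lens_tube: Bystander: black lens tube standing up, 35 mm in diameter, 45 mm tall. Origin: centre of its underside.
- screw_tray: Bystander: red open tray of screws, 80 x 110 x 25 mm. Origin: centre of its underside.
- riser_block: Bystander: small copper block, 30 x 30 x 22 mm. Origin: centre of its underside.
- clamp_fork: Bystander: black clamping fork lying flat, 86 x 36 x 8 mm. Origin: at its underside between the prongs.
- bottle: Bystander: white bottle with a blue cap, 60 mm in diameter, 150 mm tall. Origin: centre of its underside.
- chip_box: Bystander: flat clear box with a green chip, 90 x 90 x 18 mm. Origin: centre of its underside.
Not all that is in view belongs to the job. Of the things that look like the bracket, the smallest one is meant.

How it is judged:
On the way, in this order (a step that is already met when the one before it is completed fails the run):
1. the bracket is picked up off the table (height (world z) of bracket above 0.03 m), for 0.1 s.
2. the screw heads are through the keyholes: the bracket's back is within 4.5 mm of the post's face and the lock pin is pressed in (x of bracket in the frame of post between -0.003 and 0.0045 m and value of joint lock_pin above 0.004 m), for 0.1 s.
At the end, for the whole second after the job is handed in: The bracket hangs at rest on both screws: origin -3 to 4.5 mm out from the post's face, 43 to 71 mm above the post's origin, within 5 mm of its middle in y, x and z axes within 0.09 rad of the post's, slower than 10 mm/s, and the lock pin out (pressed in under 1.5 mm) (x of bracket in the frame of post between -0.003 and 0.0045 m and z of bracket in the frame of post between 0.043 and 0.071 m and y of bracket in the frame of post between -0.005 and 0.005 m and angle between the z axis of bracket and the z axis of post, either way round below 0.09 rad and angle between the x axis of bracket and the x axis of post, either way round below 0.09 rad and value of joint lock_pin below 0.0015 m and linear speed of bracket below 0.01 m/s); the robot touches nothing.
It fails at once if the bracket presses on the post, its screws or its lock pin with more than 30 N (contact force between bracket and post above 30 N).
It fails at once if the robot itself pushes on the post, its screws or its lock pin with more than 30 N (contact force between any of the arm, the fingers and post above 30 N).
It fails at once if one of the other things on the table is moved by more than 25 mm (distance of any of screwdriver, lens_tube, screw_tray, riser_block, clamp_fork, bottle, chip_box from where it was at the start of the episode above 0.025 m).
It also fails if it takes over 61 s, if anything falls off the work surface, if the arm or the gripper's body presses on something with over 40 N, if the wrist force passes 120 N, or if a joint passes its speed limit or range.

## Robot

A 6-joint arm with a two-finger parallel gripper is mounted at the origin on the work surface. World frame = base frame: x ahead of the robot, y to its left, z up, the work surface at z = 0. Lengths are in m, angles in rad, forces in N, time in s.
With the tool pointing down it reaches from about 0.275 to 1 m from the base axis. Payload 8.4 kg.
Tool frame: the origin (TCP) lies at the very end of the fingers, on their centre line; the grasp point (between the pads) lies 19 mm behind it; z points along the fingers, y is the line along which they close (so a half turn about z gives the same grasp; the last joint's range is limited). The gripper opens to 85 mm and grips with 20 to 120 N. Pads are 22 mm wide; open, the fingers measure 114 mm over their backs; the gripper's body (76 mm by 85 mm) begins 54 mm behind the grasp point. The pads swing forward as they close: fully open they stand 13 mm farther back than shut.
Start: joints at [-1.312, 0.353, 1.633, -0, 1.155, -0.002], TCP at [0.161, -0.604, 0.231] pointing down, gripper open.
Joint ranges: [-2.63, 2.63], [-0.92, 2.1], [0.06, 2.66], [-1.3, 4.44], [0, 2.69], [-3.02, 3.02]. Speed limits (rad/s): [2.22, 2.22, 2.79, 3.14, 3.14, 3.14].

## Interface

Orientations are given as a unit quaternion [x, y, z, w].
In Python, from plant import read_state, eyes, job_done gives the robot as it stands.
- The arm moves only by the tool drive_tool, never from a script. Its argument "deltas" is a list of rows, each an object of numbers: "rx", "ry", "rz": the turn, a rotation vector about the tool's x, y, z in rad; "x", "y", "z": the shift along the tool's x, y, z in m; "grip": the finger opening in m, from 0 to 0.0854. In form: [{"rx": .., "ry": .., "rz": .., "x": .., "y": .., "z": .., "grip": ..}, ...]. A call has 1 to 8 rows; each row is the pose to reach, as a shift and turn from the pose commanded when the call began, along the tool's axes at that moment; what a row does not reach only later rows make up. A row lasts 1/12 s, in which the tool goes at most 41.7 mm and 7.16 degrees, less where a joint would pass 70% of its speed; a pose out of reach is approached as far as the arm can. A call with a gripper value outside its range is refused whole. The fingers move at their own pace and stop on an object; "squeeze" is the grip in N (left out, the last holds). Time passes only in rows, so rows that repeat a pose let the fingers close. It gives the time, the measured TCP pose, the force, the opening and the grip force at its end, in the units of the state.
- read_state(): the state, without advancing time (a new reading comes with each control period).
- eyes.get_image(name): name is "side" or "top"; returns the picture (384x512x3 uint8, red, green, blue); there is no depth.
- eyes.get_calibration(name): a dict with "mtx" (3x3 intrinsics, pixels), "k1" (the pictures are not rectified: a ray, as slopes to the right and down, at radius r is drawn at 1 + k1 r^2 times it, then the intrinsics apply), "cam_to_world" (4x4, takes a point from camera to world coordinates). Camera axes: x right, y up, looking along -z (the intrinsics and any distortion apply to the point x, -y, -z); pixel columns grow to the right and rows downward; lengths in m; the calibration is good to about 2 mm. A picture is of the moment at which its call begins. get_calibration takes no time and is no camera call.
- job_done(): hands the job in; it is judged then, once.
The state is a dict: "t": time; "joint_positions": joint angles; "qd": joint speeds; "tau": joint torques, N m; "eef_pos": TCP position; "tool_rot": TCP orientation; "contact_force": force on the tool from outside, world axes, zero at the start; "torque": the same for the moment, N m; "width": finger opening in m; "finger_force": force on a finger pad.
Only numpy, scipy, OpenCV 4.12 (cv2) and the standard library are available. Lean on these libraries where they do the work, as an engineer would, in place of code of your own. Each camera call takes 0.05 s, during which the arm holds its last target. There are 200 camera calls.

## Working session

There is one attempt and no reset: what is moved stays moved. The work goes in short steps, Python scripts to look and compute and a tool call to move; the robot and the scene stay as the last step left them, time stands still between calls to the robot, and variables do not carry over. Pictures are saved under pics/ and viewed, at most 10 in all, crops included, and the job is handed in when it is done.

Besides the shell and the picture viewer there is one more tool, called after "Call:" as name(argument=value, ...) on one line, values as JSON. drive_tool: Moves the arm, as the interface text tells. Its arguments: {"type":"object","properties":{"deltas":{"type":"array","items":{"type":"object","properties":{"rx":{"type":"number"},"ry":{"type":"number"},"rz":{"type":"number"},"x":{"type":"number"},"y":{"type":"number"},"z":{"type":"number"},"grip":{"type":"number"}}}},"squeeze":{"type":"number"}},"required":["deltas"]}

```bash
mkdir -p pics; cat > h.py <<'E'
import numpy as np, cv2
from plant import read_state, eyes, job_done
def cal(n):
    c=eyes.get_calibration(n); return np.array(c["mtx"]),c["k1"],np.array(c["cam_to_world"])
def ray(n,uv):
    K,k1,T=cal(n); d=np.array([(uv[0]-K[0,2])/K[0,0],(uv[1]-K[1,2])/K[1,1]]); s=d.copy()
    for _ in range(20): s=d/(1+k1*(s@s))
    v=T[:3,:3]@np.array([s[0],-s[1],-1]); return T[:3,3],v
def onz(n,uv,z):
    o,v=ray(n,uv); return o+v*(z-o[2])/v[2]
def tri(a,ua,b,ub):
    o1,v1=ray(a,ua);o2,v2=ray(b,ub)
    t=np.linalg.lstsq(np.stack([v1,-v2],1),o2-o1,rcond=None)[0]
    p,q=o1+v1*t[0],o2+v2*t[1]; return (p+q)/2,np.linalg.norm(p-q)
def proj(n,P):
    K,k1,T=cal(n); c=T[:3,:3].T@(np.array(P)-T[:3,3]); s=np.array([c[0],-c[1]])/-c[2]
    s=s*(1+k1*(s@s)); return K[:2,:2]@s+K[:2,2]
def snap(n,f):
    im=eyes.get_image(n); cv2.imwrite(f,im[:,:,::-1]); return im
E
python3 - <<'E'
from h import *
for n in("side","top"):
    snap(n,f"pics/{n}0.png"); K,k,T=cal(n); print(n,K.round(1).tolist(),k,T.round(3).tolist())
print(read_state())
E
```

```text
side [[364.4, 0.0, 257.7], [0.0, 364.4, 196.0], [0.0, 0.0, 1.0]] -0.022844502733926283 [[-0.984, 0.138, -0.114, 0.421], [-0.179, -0.751, 0.636, 0.641], [0.003, 0.646, 0.764, 0.879], [0.0, 0.0, 0.0, 1.0]]
top [[387.8, 0.0, 256.2], [0.0, 387.8, 190.4], [0.0, 0.0, 1.0]] -0.036617010412138 [[-0.025, 0.995, -0.099, 0.412], [-1.0, -0.025, 0.005, 0.021], [0.003, 0.099, 0.995, 1.413], [0.0, 0.0, 0.0, 1.0]]
{'t': 0.1, 'joint_positions': array([-1.31238243e+00,  3.53591573e-01,  1.63402646e+00, -1.10150386e-05,
        1.15520860e+00, -2.37923401e-03]), 'qd': array([-0.00101816, -0.00178527, -0.00170667,  0.00069341,  0.00017718,
        0.00031577]), 'tau': array([ 3.34942815e-04, -6.06357765e+01, -3.42820501e+01,  6.80850576e-05,
        4.01817219e-03, -7.07404183e-06]), 'eef_pos': array([ 0.16105842, -0.60346597,  0.23064309]), 'tool_rot': array([ 9.91509929e-01,  1.30029533e-01, -8.37657763e-05, -6.11296547e-04]), 'contact_force': array([-0.12169727,  0.06754541, -0.08151853]), 'torque': array([0.00264847, 0.01187678, 0.0266974 ]), 'finger_force': 0.0, 'width': 0.08535571829841966}
```

View pics/side0.png

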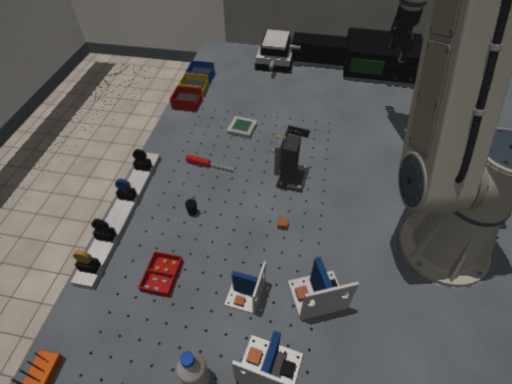

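View pics/top0.png

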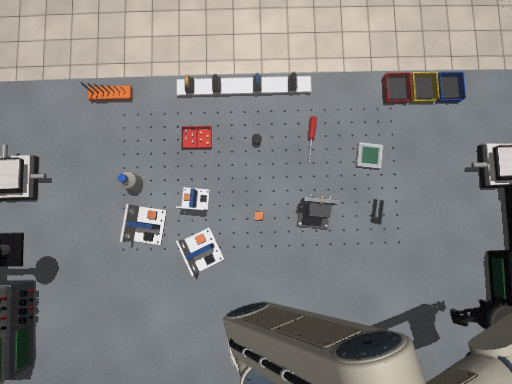

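```bash
python3 - <<'E'
from h import *
s=cv2.imread("pics/side0.png");t=cv2.imread("pics/top0.png")
def c(im,x,y,w,h): return cv2.resize(im[y:y+h,x:x+w],(400,300),interpolation=cv2.INTER_CUBIC)
o=np.vstack([np.hstack([c(s,210,250,80,60),c(t,155,175,80,60)]),np.hstack([c(s,260,120,80,60+15-15),c(t,280,180,80,60)])])
cv2.imwrite("pics/crop1.png",o)
E
```

```text
(no output)
```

View pics/crop1.png

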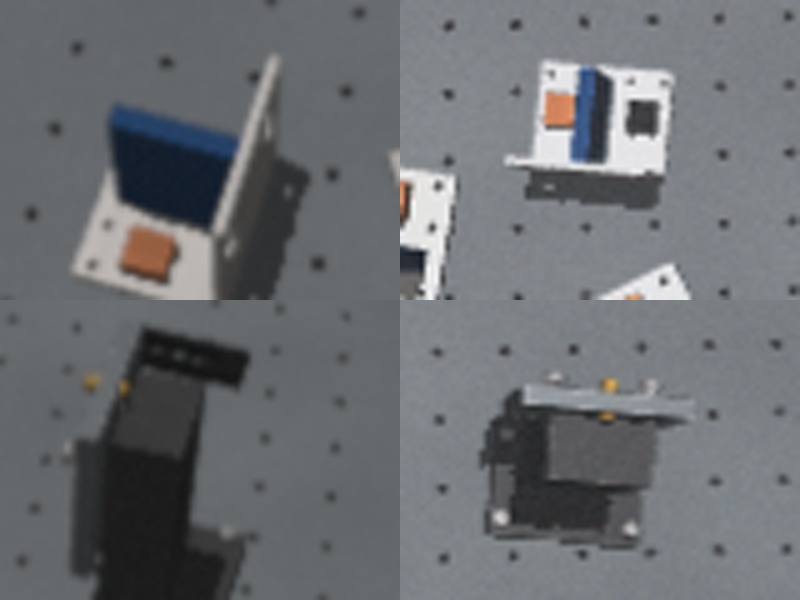

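Candidates (top view): small bracket (195,200), larger ones at (144,227) and (200,252). The one at (195,200) is clearly the smallest and is meant; in the side view it is at (247,288). The crop confirms an L shape with a blue rib, and the back faces the robot (−x). The post's face looks to +x: pin at top (322,197) / side (278,136), screws at top (311,195) and (330,197).

```bash
python3 - <<'E'
from h import *
S=cv2.imread("pics/side0.png");T=cv2.imread("pics/top0.png")
def blobs(im,lo,hi,box,mn=2):
    x,y,w,h=box; m=cv2.inRange(cv2.cvtColor(im[y:y+h,x:x+w],cv2.COLOR_BGR2HSV),lo,hi)
    n,l,st,c=cv2.connectedComponentsWithStats(m)
    return [(tuple((c[i]+[x,y]).round(1)),st[i,4]) for i in range(1,n) if st[i,4]>=mn],m
for n,im,b in(("side",S,(265,125,35,40)),("top",T,(300,185,45,30))):
    print(n,"brass",blobs(im,(15,110,100),(32,255,255),b,1)[0],"bright",blobs(im,(0,0,165),(180,60,255),b,1)[0])
# rib top face: brighter blue
for n,im,b in(("side",S,(225,262,45,45)),("top",T,(175,180,40,40))):
    for v in (90,120):
        r,m=blobs(im,(100,120,v),(125,255,255),b,6); pts=cv2.findNonZero(m)+np.array([b[:2]])
        print(n,v,r,cv2.boxPoints(cv2.minAreaRect(pts.astype(np.float32))).round(1).tolist())
a,b=tri("side",(232.4,271.6),"top",(192.6,188.6)); print("rib front top",a,b)
a,b=tri("side",(258,279),"top",(190.8,207)); print("rib back top",a,b)
a,b=tri("side",(273.4,149.8),"top",(311,195.4)); print("screw +y",a,b)
a,b=tri("side",(278.4,136.2),"top",(322,196.6)); print("pin",a,b)
print("shelf front corners z.006",onz("top",(183.6,187.4),.006),onz("top",(210,190),.006))
for z in(.13,.165):print("plate",onz("top",(311,195.4),z),onz("top",(330.4,197.2),z),"edge",onz("top",(280+124/5,180+85/5),z),onz("top",(280+293/5,180+100/5),z))
E
```

```text
side brass [((np.float64(277.5), np.float64(136.0)), np.int32(2)), ((np.float64(284.0), np.float64(137.0)), np.int32(1))] bright []
top brass [((np.float64(321.5), np.float64(196.5)), np.int32(4)), ((np.float64(321.0), np.float64(203.0)), np.int32(3))] bright [((np.float64(310.5), np.float64(195.0)), np.int32(2)), ((np.float64(329.0), np.float64(198.0)), np.int32(6)), ((np.float64(305.3), np.float64(198.7)), np.int32(6)), ((np.float64(316.0), np.float64(198.0)), np.int32(5)), ((np.float64(316.5), np.float64(201.0)), np.int32(2))]
side 90 [((np.float64(244.6), np.float64(275.8)), np.int32(81))] [[232.39999389648438, 274.1000061035156], [233.3000030517578, 271.0], [256.70001220703125, 277.5], [255.8000030517578, 280.6000061035156]]Traceback (most recent call last):
  File "<stdin>", line 12, in <module>
TypeError: unsupported operand type(s) for +: 'NoneType' and 'int'
```

```bash
python3 - <<'E'
from h import *
def C(ox,oy,x,y): return np.array([ox+(x+.5)/5-.5,oy+(y+.5)/5-.5])
bs=lambda x,y:("side",C(210,250,x,y)); bt=lambda x,y:("top",C(155,175,x-400,y))
ps=lambda x,y:("side",C(260,120,x,y-300)); pt=lambda x,y:("top",C(280,180,x-400,y-300))
def show(k,a,b): p,e=tri(*a,*b); print(k,p.round(4),round(e,4))
show("rib front top mid",bs(116,108),bt(588,68)); show("rib back top",bs(238,146),bt(580,160))
show("plate top +y end?",bs(218,228+10),bt(507,160))
show("plate top -y corner",bs(277,60),bt(665,176))
show("screw +y head",ps(67,449),pt(555,377)); show("pin tip",ps(92,381),pt(610,384)); show("pin back",ps(124,386),pt(608,415))
f=lambda k,a,z:print(k,z,onz(*a,z).round(4))
f("shelf f+",bt(543,62),.006);f("shelf f-",bt(675,75),.006)
for z in(.13,.14): f("s+",pt(555,377),z);f("s-",pt(652,386),z)
for z in(.16,.175): f("carr top +y",pt(524,385),z);f("carr top -y",pt(693,400),z)
f("base +y",pt(487,535),.01);f("base -y",pt(638,545),.01)
E
```

```text
rib front top mid [0.5546 0.2328 0.0973] 0.0016
rib back top [0.4931 0.2397 0.0928] 0.0003
plate top +y end? [0.4937 0.2887 0.0967] 0.0004
plate top -y corner [0.4825 0.1834 0.0804] 0.0024
screw +y head [ 0.5189 -0.1645  0.1372] 0.0004
pin tip [ 0.5104 -0.1959  0.1651] 0.0011
pin back [ 0.4905 -0.1936  0.1662] 0.0005
shelf f+ 0.006 [0.5706 0.2805 0.006 ]
shelf f- 0.006 [0.5586 0.1841 0.006 ]
s+ 0.13 [ 0.5193 -0.1656  0.13  ]
s- 0.13 [ 0.5116 -0.23    0.13  ]
s+ 0.14 [ 0.5184 -0.1641  0.14  ]
s- 0.14 [ 0.5109 -0.228   0.14  ]
carr top +y 0.16 [ 0.5121 -0.1408  0.16  ]
carr top -y 0.16 [ 0.4995 -0.2504  0.16  ]
carr top +y 0.175 [ 0.5109 -0.1389  0.175 ]
carr top -y 0.175 [ 0.4985 -0.2471  0.175 ]
base +y 0.01 [ 0.4163 -0.1295  0.01  ]
base -y 0.01 [ 0.4062 -0.2384  0.01  ]
```

Call:
drive_tool(deltas=[{"x":0.57,"y":-0.716,"z":-0.12,"rz":0.379},{"x":0.57,"y":-0.716,"z":-0.12,"rz":0.379},{"x":0.57,"y":-0.716,"z":-0.12,"rz":0.379},{"x":0.57,"y":-0.716,"z":-0.12,"rz":0.379},{"x":0.57,"y":-0.716,"z":-0.12,"rz":0.379},{"x":0.57,"y":-0.716,"z":-0.12,"rz":0.379},{"x":0.57,"y":-0.716,"z":-0.12,"rz":0.379},{"x":0.57,"y":-0.716,"z":-0.12,"rz":0.379}])

```text
schema error: expected keys rx, ry, rz, x, y, z, grip
```

```bash
cat >> h.py <<'E'
from scipy.spatial.transform import Rotation as R
def need(p,yaw,quiet=False):
    s=read_state(); r=R.from_quat(s["tool_rot"]); d=r.inv().apply(np.array(p)-s["eef_pos"])
    g=R.from_euler("z",yaw)*R.from_euler("x",np.pi)
    rv=(r.inv()*g).as_rotvec()
    print("t",s["t"],"pos",s["eef_pos"].round(4),"d",d.round(4),"rv",rv.round(4),"F",s["contact_force"].round(1),"w",round(s["width"],4),s["finger_force"])
E
python3 -c "
from h import *
need((.527,.236,.16),-.118)"
```

```text
t 0.1 pos [ 0.1611 -0.6035  0.2306] d [ 0.57   -0.7166  0.0715] rv [-1.200e-03  2.000e-04  3.788e-01] F [-0.1  0.1 -0.1] w 0.0854 0.0
```

All keys are needed.

Call:
drive_tool(deltas=[{"rx":0,"ry":0,"rz":0.379,"x":0.57,"y":-0.716,"z":-0.12,"grip":0.085},{"rx":0,"ry":0,"rz":0.379,"x":0.57,"y":-0.716,"z":-0.12,"grip":0.085},{"rx":0,"ry":0,"rz":0.379,"x":0.57,"y":-0.716,"z":-0.12,"grip":0.085},{"rx":0,"ry":0,"rz":0.379,"x":0.57,"y":-0.716,"z":-0.12,"grip":0.085},{"rx":0,"ry":0,"rz":0.379,"x":0.57,"y":-0.716,"z":-0.12,"grip":0.085},{"rx":0,"ry":0,"rz":0.379,"x":0.57,"y":-0.716,"z":-0.12,"grip":0.085},{"rx":0,"ry":0,"rz":0.379,"x":0.57,"y":-0.716,"z":-0.12,"grip":0.085},{"rx":0,"ry":0,"rz":0.379,"x":0.57,"y":-0.716,"z":-0.12,"grip":0.085}])

```text
t: 0.77
eef_pos: [0.2934, -0.299, 0.2747]
tool_rot: [0.998, -0.059, -0.0, -0.0]
contact_force: [1.4, -0.5, -0.3]
width: 0.0847
finger_force: 0.0
```

```bash
python3 -c "
from h import *
need((.527,.236,.30),-.118)"
```

```text
t 0.7667 pos [ 0.2934 -0.299   0.2747] d [ 0.1685 -0.5589 -0.0252] rv [-0.0002  0.     -0.0008] F [ 1.4 -0.5 -0.3] w 0.0847 0.0
```

Call:
drive_tool(deltas=[{"rx":0,"ry":0,"rz":0,"x":0.168,"y":-0.559,"z":-0.025,"grip":0.085},{"rx":0,"ry":0,"rz":0,"x":0.168,"y":-0.559,"z":-0.025,"grip":0.085},{"rx":0,"ry":0,"rz":0,"x":0.168,"y":-0.559,"z":-0.025,"grip":0.085},{"rx":0,"ry":0,"rz":0,"x":0.168,"y":-0.559,"z":-0.025,"grip":0.085},{"rx":0,"ry":0,"rz":0,"x":0.168,"y":-0.559,"z":-0.025,"grip":0.085},{"rx":0,"ry":0,"rz":0,"x":0.168,"y":-0.559,"z":-0.025,"grip":0.085},{"rx":0,"ry":0,"rz":0,"x":0.168,"y":-0.559,"z":-0.025,"grip":0.085},{"rx":0,"ry":0,"rz":0,"x":0.168,"y":-0.559,"z":-0.025,"grip":0.085}])

```text
t: 1.43
eef_pos: [0.4263, 0.0066, 0.289]
tool_rot: [0.998, -0.059, 0.0, 0.0]
contact_force: [0.4, -1.2, -0.2]
width: 0.0852
finger_force: 0.0
```

```bash
python3 -c "
from h import *
need((.527,.236,.15),-.118)"
```

```text
t 1.4333 pos [0.4263 0.0066 0.289 ] d [ 0.073  -0.2396  0.139 ] rv [ 0.0001 -0.0004  0.    ] F [ 0.4 -1.2 -0.2] w 0.0852 0.0
```

Call:
drive_tool(deltas=[{"rx":0,"ry":0,"rz":0,"x":0.073,"y":-0.24,"z":0.139,"grip":0.085},{"rx":0,"ry":0,"rz":0,"x":0.073,"y":-0.24,"z":0.139,"grip":0.085},{"rx":0,"ry":0,"rz":0,"x":0.073,"y":-0.24,"z":0.139,"grip":0.085},{"rx":0,"ry":0,"rz":0,"x":0.073,"y":-0.24,"z":0.139,"grip":0.085},{"rx":0,"ry":0,"rz":0,"x":0.073,"y":-0.24,"z":0.139,"grip":0.085},{"rx":0,"ry":0,"rz":0,"x":0.073,"y":-0.24,"z":0.139,"grip":0.085},{"rx":0,"ry":0,"rz":0,"x":0.073,"y":-0.24,"z":0.139,"grip":0.085},{"rx":0,"ry":0,"rz":0,"x":0.073,"y":-0.24,"z":0.139,"grip":0.085}])

```text
t: 2.1
eef_pos: [0.5272, 0.2382, 0.1459]
tool_rot: [0.998, -0.058, -0.001, 0.0]
contact_force: [-0.4, -1.0, -0.1]
width: 0.0849
finger_force: 0.0
```

```bash
python3 - <<'E'
from h import *
need((.527,.236,.056),-.118)
a=snap("side","pics/s1.png");b=snap("top","pics/t1.png")
cv2.imwrite("pics/c2.png",np.hstack([cv2.resize(a[:,:,::-1][230:330,190:290],(400,400),interpolation=2),cv2.resize(b[:,:,::-1][150:250,145:245],(400,400),interpolation=2)]))
E
```

```text
t 2.1 pos [0.5272 0.2382 0.1459] d [0.0004 0.0022 0.0899] rv [0.0005 0.0029 0.0022] F [-0.4 -1.  -0.1] w 0.0849 0.0
```

View pics/c2.png

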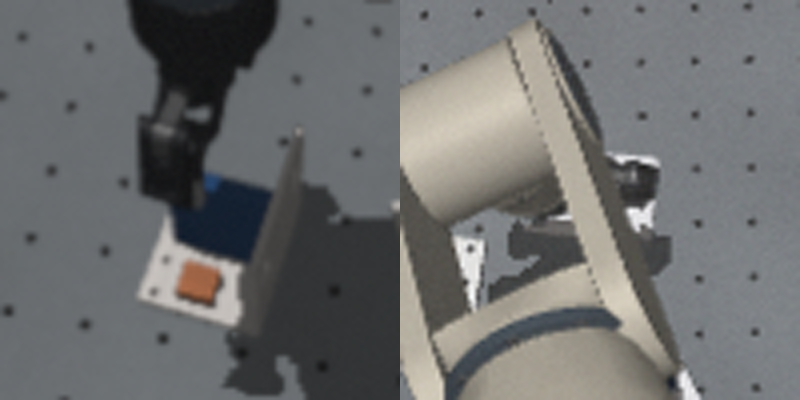

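The gripper straddles the rib (side view: left crop). Descending and gripping.

Call:
drive_tool(deltas=[{"rx":0,"ry":0,"rz":0,"x":0,"y":0,"z":0.03,"grip":0.085},{"rx":0,"ry":0,"rz":0,"x":0,"y":0,"z":0.06,"grip":0.085},{"rx":0,"ry":0,"rz":0,"x":0,"y":0,"z":0.08,"grip":0.085},{"rx":0,"ry":0,"rz":0,"x":0,"y":0,"z":0.094,"grip":0.085},{"rx":0,"ry":0,"rz":0,"x":0,"y":0,"z":0.094,"grip":0.085},{"rx":0,"ry":0,"rz":0,"x":0,"y":0,"z":0.094,"grip":0.085}])

```text
t: 2.7
eef_pos: [0.5266, 0.2331, 0.0563]
tool_rot: [0.998, -0.06, -0.0, 0.0]
contact_force: [-0.8, 0.6, 0.6]
width: 0.085
finger_force: 0.0
```

```bash
python3 -c "
from h import *
need((.527,.236,.056),-.118)"
```

```text
t 2.7 pos [0.5266 0.2331 0.0563] d [ 0.     -0.0029  0.0003] rv [ 0.0005  0.0007 -0.0012] F [-0.8  0.6  0.6] w 0.085 0.0
```

Call:
drive_tool(deltas=[{"rx":0,"ry":0,"rz":0,"x":0,"y":-0.002,"z":0,"grip":0.04},{"rx":0,"ry":0,"rz":0,"x":0,"y":-0.002,"z":0,"grip":0.02},{"rx":0,"ry":0,"rz":0,"x":0,"y":-0.002,"z":0,"grip":0.0},{"rx":0,"ry":0,"rz":0,"x":0,"y":-0.002,"z":0,"grip":0.0},{"rx":0,"ry":0,"rz":0,"x":0,"y":-0.002,"z":0,"grip":0.0},{"rx":0,"ry":0,"rz":0,"x":0,"y":-0.002,"z":0,"grip":0.0},{"rx":0,"ry":0,"rz":0,"x":0,"y":-0.002,"z":0,"grip":0.0},{"rx":0,"ry":0,"rz":0,"x":0,"y":-0.002,"z":0,"grip":0.0}], squeeze=60)

```text
t: 3.37
eef_pos: [0.5275, 0.2364, 0.0563]
tool_rot: [0.998, -0.059, 0.0, -0.0]
contact_force: [-1.3, 1.2, 6.0]
width: 0.0112
finger_force: 59.8
```

```bash
python3 -c "
from h import *
need((.527,.236,.056),-.118)"
```

```text
t 3.3667 pos [0.5275 0.2364 0.0563] d [-0.0004  0.0005  0.0003] rv [-0.0005 -0.0005 -0.0001] F [-1.3  1.2  6. ] w 0.0112 59.810800552368164
```

Call:
drive_tool(deltas=[{"rx":0,"ry":0,"rz":0,"x":0,"y":0,"z":-0.02,"grip":0},{"rx":0,"ry":0,"rz":0,"x":0.02,"y":0,"z":-0.045,"grip":0},{"rx":0,"ry":0,"rz":0,"x":0.04,"y":0.02,"z":-0.065,"grip":0},{"rx":0,"ry":0,"rz":0,"x":0.055,"y":0.045,"z":-0.08,"grip":0},{"rx":0,"ry":0,"rz":0,"x":0.06,"y":0.08,"z":-0.085,"grip":0},{"rx":0,"ry":0,"rz":0,"x":0.06,"y":0.115,"z":-0.085,"grip":0},{"rx":0,"ry":0,"rz":0,"x":0.06,"y":0.15,"z":-0.085,"grip":0},{"rx":0,"ry":0,"rz":0,"x":0.06,"y":0.185,"z":-0.085,"grip":0}])

```text
t: 4.03
eef_pos: [0.5638, 0.0437, 0.1402]
tool_rot: [0.998, -0.059, -0.001, 0.0]
contact_force: [0.7, -0.1, -4.7]
width: 0.0113
finger_force: 59.7
```

```bash
python3 -c "
from h import *
need((.606,-.206,.133),-.114)"
```

```text
t 4.0333 pos [0.5638 0.0437 0.1402] d [0.0713 0.243  0.0072] rv [ 0.0005  0.0015 -0.0038] F [ 0.7 -0.1 -4.7] w 0.0113 59.693055152893066
```

Call:
drive_tool(deltas=[{"rx":0,"ry":0,"rz":-0.004,"x":0.03,"y":0.02,"z":0.005,"grip":0},{"rx":0,"ry":0,"rz":-0.004,"x":0.071,"y":0.06,"z":0.007,"grip":0},{"rx":0,"ry":0,"rz":-0.004,"x":0.071,"y":0.1,"z":0.007,"grip":0},{"rx":0,"ry":0,"rz":-0.004,"x":0.071,"y":0.14,"z":0.007,"grip":0},{"rx":0,"ry":0,"rz":-0.004,"x":0.071,"y":0.18,"z":0.007,"grip":0},{"rx":0,"ry":0,"rz":-0.004,"x":0.071,"y":0.215,"z":0.007,"grip":0},{"rx":0,"ry":0,"rz":-0.004,"x":0.071,"y":0.24,"z":0.007,"grip":0},{"rx":0,"ry":0,"rz":-0.004,"x":0.071,"y":0.243,"z":0.007,"grip":0}])

```text
t: 4.7
eef_pos: [0.6052, -0.209, 0.1328]
tool_rot: [0.998, -0.059, -0.001, 0.001]
contact_force: [0.2, 0.4, -5.1]
width: 0.0113
finger_force: 60.0
```

Call:
drive_tool(deltas=[{"rx":0,"ry":0,"rz":0,"x":0,"y":0,"z":0,"grip":0},{"rx":0,"ry":0,"rz":0,"x":0,"y":0,"z":0,"grip":0},{"rx":0,"ry":0,"rz":0,"x":0,"y":0,"z":0,"grip":0},{"rx":0,"ry":0,"rz":0,"x":0,"y":0,"z":0,"grip":0},{"rx":0,"ry":0,"rz":0,"x":0,"y":0,"z":0,"grip":0}])

```text
t: 5.12
eef_pos: [0.607, -0.203, 0.1338]
tool_rot: [0.998, -0.056, -0.0, -0.0]
contact_force: [1.5, 0.1, -4.5]
width: 0.0117
finger_force: 60.0
```

```bash
python3 - <<'E'
from h import *
need((.606,-.206,.133),-.114)
# average several frames to lower noise
for n in("side","top"):
    a=np.mean([eyes.get_image(n) for _ in range(4)],0)[:,:,::-1]; np.save(f"pics/{n}2.npy",a); cv2.imwrite(f"pics/{n}2.png",a)
a=cv2.imread("pics/side2.png");b=cv2.imread("pics/top2.png")
cv2.imwrite("pics/c3.png",np.hstack([cv2.resize(a[100:200,200:300],(400,400),interpolation=2),cv2.resize(b[130:230,270:370],(400,400),interpolation=2)]))
E
```

```text
t 5.1167 pos [ 0.607  -0.203   0.1338] d [-0.0006  0.0031  0.0008] rv [-0.0002  0.0002  0.0014] F [ 1.5  0.1 -4.5] w 0.0117 59.98888313770294[ WARN:0@2.712] global loadsave.cpp:1063 imwrite_ Unsupported depth image for selected encoder is fallbacked to CV_8U.
```

View pics/c3.png

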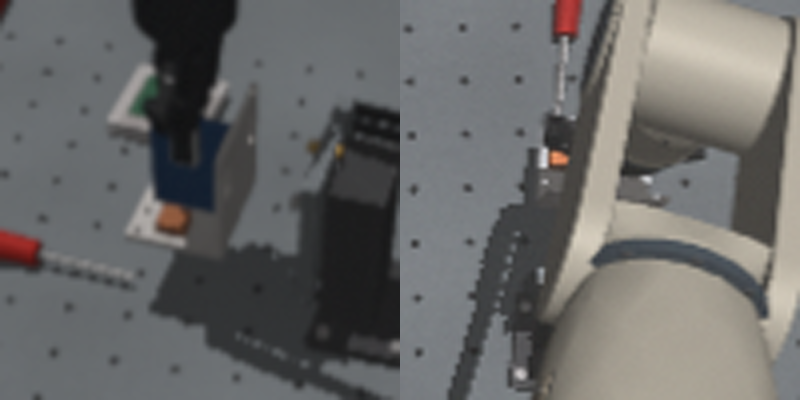

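```bash
cat >> h.py <<'E'
O=np.array([.5045,-.1952]); YAW=-.113
def P(x,y=0):  # post frame -> world xy
    c,s=np.cos(YAW),np.sin(YAW); return O+[c*x-s*y,s*x+c*y]
def post():
    s=read_state(); c,sn=np.cos(YAW),np.sin(YAW); d=s["eef_pos"][:2]-O; f=s["contact_force"]
    q=R.from_quat(s["tool_rot"])
    print("t%.2f x %.1f y %.1f z %.1f mm"%(s["t"],1e3*(c*d[0]+sn*d[1])-42.5,1e3*(-sn*d[0]+c*d[1]),1e3*s["eef_pos"][2]-56.3),"F post",np.round([c*f[0]+sn*f[1],-sn*f[0]+c*f[1],f[2]],1),"tq",s["torque"].round(2),"rv",(q.inv()*R.from_euler("z",YAW)*R.from_euler("x",np.pi)).as_rotvec().round(4),"w",round(s["width"],4))
E
python3 -c "
from h import *
need((*P(.0585),.1329),YAW); post()"
```

```text
t 5.5167 pos [ 0.6068 -0.2042  0.1339] d [-0.0442  0.0026  0.001 ] rv [ 0.    -0.    -0.001] F [ 0.4 -0.5 -4.8] w 0.0112 59.988972544670105
t5.52 x 60.2 y 2.6 z 77.6 mm F post [ 0.5 -0.5 -4.8] tq [ 0.04 -0.05  0.03] rv [ 0.    -0.    -0.001] w 0.0112
```

Call:
drive_tool(deltas=[{"rx":0,"ry":0,"rz":0,"x":-0.015,"y":0.0026,"z":0.001,"grip":0},{"rx":0,"ry":0,"rz":0,"x":-0.03,"y":0.0026,"z":0.001,"grip":0},{"rx":0,"ry":0,"rz":0,"x":-0.038,"y":0.0026,"z":0.001,"grip":0},{"rx":0,"ry":0,"rz":0,"x":-0.042,"y":0.0026,"z":0.001,"grip":0},{"rx":0,"ry":0,"rz":0,"x":-0.042,"y":0.0026,"z":0.001,"grip":0},{"rx":0,"ry":0,"rz":0,"x":-0.042,"y":0.0026,"z":0.001,"grip":0},{"rx":0,"ry":0,"rz":0,"x":-0.042,"y":0.0026,"z":0.001,"grip":0},{"rx":0,"ry":0,"rz":0,"x":-0.042,"y":0.0026,"z":0.001,"grip":0}])

```text
t: 6.18
eef_pos: [0.5655, -0.2022, 0.133]
tool_rot: [0.998, -0.057, 0.0, 0.0]
contact_force: [0.4, -0.4, -5.3]
width: 0.0114
finger_force: 60.0
```

```bash
python3 - <<'E'
from h import *
post()
a=np.mean([eyes.get_image("side") for _ in range(4)],0)[:,:,::-1].astype(np.uint8); cv2.imwrite("pics/side3.png",a)
post()
cv2.imwrite("pics/c4.png",cv2.resize(a[105:180,220:320],(800,600),interpolation=2))
E
```

```text
t6.18 x 18.9 y -0.1 z 76.7 mm F post [ 0.4 -0.4 -5.3] tq [ 0.06 -0.06  0.03] rv [ 0.0001 -0.0007 -0.001 ] w 0.0114
t6.38 x 18.4 y -0.0 z 76.5 mm F post [-0.9  0.6 -4.1] tq [ 0.01  0.   -0.02] rv [-0.     -0.     -0.0011] w 0.0114
```

View pics/c4.png

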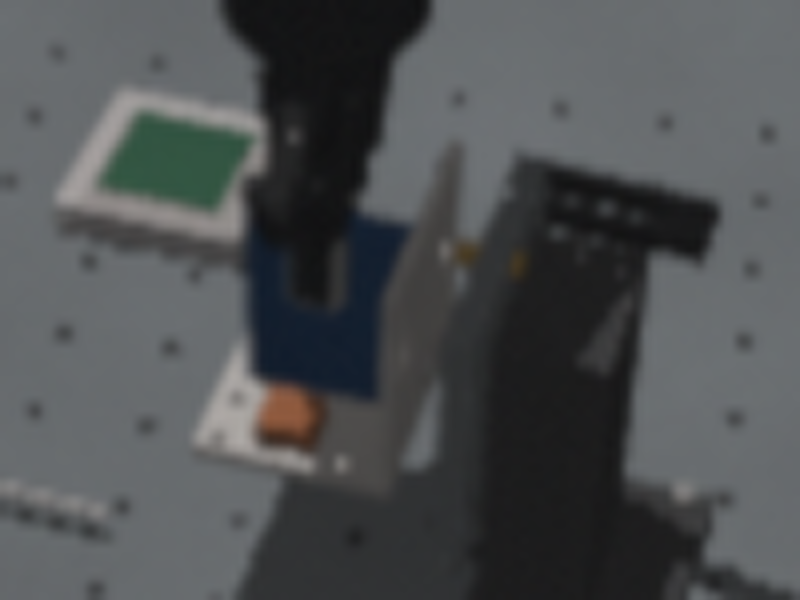

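The plate is about 18 mm off the face and parallel to it; the pin shows at crop (465,255) just beyond the plate. Feeling my way in.

Call:
drive_tool(deltas=[{"rx":0,"ry":0,"rz":0,"x":-0.002,"y":0,"z":0,"grip":0},{"rx":0,"ry":0,"rz":0,"x":-0.004,"y":0,"z":0,"grip":0},{"rx":0,"ry":0,"rz":0,"x":-0.006,"y":0,"z":0,"grip":0},{"rx":0,"ry":0,"rz":0,"x":-0.007,"y":0,"z":0,"grip":0},{"rx":0,"ry":0,"rz":0,"x":-0.008,"y":0,"z":0,"grip":0},{"rx":0,"ry":0,"rz":0,"x":-0.008,"y":0,"z":0,"grip":0}])

```text
t: 6.88
eef_pos: [0.5567, -0.2012, 0.1328]
tool_rot: [0.998, -0.057, 0.0, 0.0]
contact_force: [0.2, -0.5, -7.2]
width: 0.0112
finger_force: 59.7
```

```bash
python3 -c "
from h import *
post()"
```

```text
t6.88 x 10.0 y -0.1 z 76.5 mm F post [ 0.2 -0.5 -7.2] tq [-0.11 -0.25  0.02] rv [ 0.0001 -0.0001 -0.0012] w 0.0112
```

Call:
drive_tool(deltas=[{"rx":0,"ry":0,"rz":0,"x":-0.001,"y":0,"z":0,"grip":0},{"rx":0,"ry":0,"rz":0,"x":-0.002,"y":0,"z":0,"grip":0},{"rx":0,"ry":0,"rz":0,"x":-0.002,"y":0,"z":0,"grip":0},{"rx":0,"ry":0,"rz":0,"x":-0.002,"y":0,"z":0,"grip":0}])

```text
t: 7.22
eef_pos: [0.555, -0.201, 0.1328]
tool_rot: [0.998, -0.057, 0.0, 0.0]
contact_force: [2.3, -0.3, -9.1]
width: 0.0114
finger_force: 59.4
```

```bash
python3 -c "
from h import *
post()"
```

```text
t7.22 x 8.4 y -0.1 z 76.5 mm F post [ 2.3 -0.1 -9.1] tq [-0.19 -0.59 -0.01] rv [ 0.0001 -0.0004 -0.0012] w 0.0114
```

Call:
drive_tool(deltas=[{"rx":0,"ry":0,"rz":0,"x":0.001,"y":0,"z":0.001,"grip":0},{"rx":0,"ry":0,"rz":0,"x":0.001,"y":0,"z":0.0015,"grip":0},{"rx":0,"ry":0,"rz":0,"x":0.001,"y":0,"z":0.0015,"grip":0}])

```text
t: 7.47
eef_pos: [0.5556, -0.201, 0.1313]
tool_rot: [0.998, -0.057, -0.0, -0.0]
contact_force: [-1.1, -0.3, -3.1]
width: 0.0113
finger_force: 60.0
```

```bash
python3 -c "
from h import *
post()"
```

```text
t7.47 x 8.9 y 0.0 z 75.0 mm F post [-1.1 -0.4 -3.1] tq [-0.02 -0.05  0.  ] rv [-0.0002  0.0007 -0.0012] w 0.0113
```

Call:
drive_tool(deltas=[{"rx":0,"ry":0,"rz":0,"x":-0.001,"y":0,"z":0,"grip":0},{"rx":0,"ry":0,"rz":0,"x":-0.002,"y":0,"z":0,"grip":0},{"rx":0,"ry":0,"rz":0,"x":-0.003,"y":0,"z":0,"grip":0},{"rx":0,"ry":0,"rz":0,"x":-0.003,"y":0,"z":0,"grip":0}])

```text
t: 7.8
eef_pos: [0.553, -0.2007, 0.1315]
tool_rot: [0.998, -0.057, 0.0, 0.0]
contact_force: [2.7, 0.3, -6.3]
width: 0.0114
finger_force: 59.9
```

```bash
python3 -c "
from h import *
post()"
```

```text
t7.80 x 6.3 y -0.0 z 75.2 mm F post [ 2.7  0.6 -6.3] tq [ 0.06 -0.52 -0.06] rv [-0.     -0.0007 -0.0013] w 0.0114
```

Call:
drive_tool(deltas=[{"rx":0,"ry":0,"rz":0,"x":-0.001,"y":0,"z":0.0005,"grip":0},{"rx":0,"ry":0,"rz":0,"x":-0.002,"y":0,"z":0.0005,"grip":0},{"rx":0,"ry":0,"rz":0,"x":-0.003,"y":0,"z":0.0005,"grip":0},{"rx":0,"ry":0,"rz":0,"x":-0.003,"y":0,"z":0.0005,"grip":0}])

```text
t: 8.13
eef_pos: [0.5501, -0.2005, 0.1312]
tool_rot: [0.998, -0.057, 0.0, 0.0]
contact_force: [4.0, 0.5, -2.5]
width: 0.0115
finger_force: 60.1
```

```bash
python3 -c "
from h import *
post()"
```

```text
t8.13 x 3.4 y -0.1 z 74.9 mm F post [ 3.9  1.  -2.5] tq [ 0.05 -0.53 -0.09] rv [ 0.0001 -0.0008 -0.0012] w 0.0115
```

Call:
drive_tool(deltas=[{"rx":0,"ry":0,"rz":0,"x":-0.001,"y":0,"z":0,"grip":0},{"rx":0,"ry":0,"rz":0,"x":-0.002,"y":0,"z":0,"grip":0},{"rx":0,"ry":0,"rz":0,"x":-0.002,"y":0,"z":0,"grip":0},{"rx":0,"ry":0,"rz":0,"x":-0.002,"y":0,"z":0,"grip":0}])

```text
t: 8.47
eef_pos: [0.5482, -0.2002, 0.1311]
tool_rot: [0.998, -0.057, 0.0, 0.0]
contact_force: [4.6, 1.0, -2.2]
width: 0.0115
finger_force: 60.3
```

```bash
python3 -c "
from h import *
post()"
```

```text
t8.47 x 1.5 y -0.1 z 74.8 mm F post [ 4.4  1.5 -2.2] tq [ 0.03 -0.59 -0.11] rv [ 0.0001 -0.0008 -0.0012] w 0.0115
```

Call:
drive_tool(deltas=[{"rx":0,"ry":0,"rz":0,"x":-0.001,"y":0,"z":0,"grip":0},{"rx":0,"ry":0,"rz":0,"x":-0.002,"y":0,"z":0,"grip":0},{"rx":0,"ry":0,"rz":0,"x":-0.002,"y":0,"z":0,"grip":0},{"rx":0,"ry":0,"rz":0,"x":-0.002,"y":0,"z":0,"grip":0}])

```text
t: 8.8
eef_pos: [0.5464, -0.2, 0.1312]
tool_rot: [0.998, -0.057, 0.001, 0.0]
contact_force: [5.2, -0.3, -1.3]
width: 0.0114
finger_force: 60.4
```

```bash
python3 -c "
from h import *
post()"
```

```text
t8.80 x -0.3 y -0.1 z 74.9 mm F post [ 5.2  0.2 -1.3] tq [ 0.09 -0.74 -0.06] rv [ 0.0001 -0.0011 -0.0012] w 0.0114
```

Call:
drive_tool(deltas=[{"rx":0,"ry":0,"rz":0,"x":-0.001,"y":0,"z":0,"grip":0},{"rx":0,"ry":0,"rz":0,"x":-0.001,"y":0,"z":0,"grip":0},{"rx":0,"ry":0,"rz":0,"x":-0.001,"y":0,"z":0,"grip":0}])

```text
t: 9.05
eef_pos: [0.5462, -0.2001, 0.1313]
tool_rot: [0.998, -0.057, 0.001, 0.0]
contact_force: [8.7, -0.0, -3.8]
width: 0.0111
finger_force: 60.0
```

```bash
python3 -c "
from h import *
post()"
```

```text
t9.05 x -0.6 y -0.1 z 75.0 mm F post [ 8.7  0.9 -3.8] tq [ 0.07 -1.11 -0.1 ] rv [ 0.0003 -0.0026 -0.0013] w 0.0111
```

Call:
drive_tool(deltas=[{"rx":0,"ry":0,"rz":0,"x":0.0012,"y":0,"z":0,"grip":0},{"rx":0,"ry":0,"rz":0,"x":0.0012,"y":0,"z":0.002,"grip":0},{"rx":0,"ry":0,"rz":0,"x":0.0012,"y":0,"z":0.004,"grip":0},{"rx":0,"ry":0,"rz":0,"x":0.0012,"y":0,"z":0.005,"grip":0},{"rx":0,"ry":0,"rz":0,"x":0.0012,"y":0,"z":0.005,"grip":0}])

```text
t: 9.47
eef_pos: [0.5466, -0.2003, 0.126]
tool_rot: [0.998, -0.057, 0.0, 0.0]
contact_force: [5.9, -0.2, -2.8]
width: 0.0112
finger_force: 60.5
```

```bash
python3 -c "
from h import *
post()"
```

```text
t9.47 x -0.1 y -0.3 z 69.7 mm F post [ 5.9  0.5 -2.8] tq [-0.08 -0.71  0.02] rv [ 0.0004 -0.0009 -0.001 ] w 0.0112
```

Call:
drive_tool(deltas=[{"rx":0,"ry":0,"rz":0,"x":0.0003,"y":0,"z":0.0015,"grip":0},{"rx":0,"ry":0,"rz":0,"x":0.0003,"y":0,"z":0.003,"grip":0},{"rx":0,"ry":0,"rz":0,"x":0.0003,"y":0,"z":0.0045,"grip":0},{"rx":0,"ry":0,"rz":0,"x":0.0003,"y":0,"z":0.006,"grip":0},{"rx":0,"ry":0,"rz":0,"x":0.0003,"y":0,"z":0.006,"grip":0}])

```text
t: 9.88
eef_pos: [0.5468, -0.2004, 0.12]
tool_rot: [0.998, -0.057, 0.0, 0.0]
contact_force: [4.4, -0.6, -2.1]
width: 0.0109
finger_force: 60.4
```

```bash
python3 -c "
from h import *
post()"
```

```text
t9.88 x 0.1 y -0.4 z 63.7 mm F post [ 4.4 -0.1 -2.1] tq [-0.11 -0.65  0.01] rv [ 0.0005 -0.0008 -0.001 ] w 0.0109
```

Call:
drive_tool(deltas=[{"rx":0,"ry":0,"rz":0,"x":0,"y":0,"z":0.0015,"grip":0},{"rx":0,"ry":0,"rz":0,"x":0,"y":0,"z":0.003,"grip":0},{"rx":0,"ry":0,"rz":0,"x":0,"y":0,"z":0.004,"grip":0},{"rx":0,"ry":0,"rz":0,"x":0,"y":0,"z":0.005,"grip":0},{"rx":0,"ry":0,"rz":0,"x":0,"y":0,"z":0.005,"grip":0}])

```text
t: 10.3
eef_pos: [0.5461, -0.2001, 0.1146]
tool_rot: [0.998, -0.057, -0.0, 0.0]
contact_force: [6.7, -1.8, -2.7]
width: 0.0117
finger_force: 60.4
```

```bash
python3 -c "
from h import *
post()"
```

```text
t10.30 x -0.6 y -0.2 z 58.3 mm F post [ 6.9 -1.  -2.7] tq [-0.26 -1.19 -0.07] rv [ 0.0002  0.0007 -0.001 ] w 0.0117
```

Call:
drive_tool(deltas=[{"rx":0,"ry":0,"rz":0,"x":0.0004,"y":0,"z":0.0005,"grip":0},{"rx":0,"ry":0,"rz":0,"x":0.0006,"y":0,"z":0.001,"grip":0},{"rx":0,"ry":0,"rz":0,"x":0.0006,"y":0,"z":0.0015,"grip":0},{"rx":0,"ry":0,"rz":0,"x":0.0006,"y":0,"z":0.0015,"grip":0}])

```text
t: 10.63
eef_pos: [0.5462, -0.1999, 0.1129]
tool_rot: [0.998, -0.057, -0.001, -0.0]
contact_force: [0.3, 0.6, -5.7]
width: 0.0113
finger_force: 60.0
```

```bash
python3 -c "
from h import *
post()"
```

```text
t10.63 x -0.5 y 0.1 z 56.6 mm F post [ 0.2  0.6 -5.7] tq [-0.04 -0.11 -0.04] rv [-0.0003  0.0016 -0.0012] w 0.0113
```

The pin has sprung out (Fx fell to 0). Lowering to the stop.

Call:
drive_tool(deltas=[{"rx":0,"ry":0,"rz":0,"x":0,"y":0,"z":0.0005,"grip":0},{"rx":0,"ry":0,"rz":0,"x":0,"y":0,"z":0.001,"grip":0},{"rx":0,"ry":0,"rz":0,"x":0,"y":0,"z":0.001,"grip":0}])

```text
t: 10.88
eef_pos: [0.5465, -0.1999, 0.1123]
tool_rot: [0.998, -0.057, -0.001, -0.0]
contact_force: [-2.0, 0.3, -2.3]
width: 0.0115
finger_force: 60.7
```

```bash
python3 -c "
from h import *
post()"
```

```text
t10.88 x -0.3 y 0.0 z 56.0 mm F post [-2.   0.1 -2.3] tq [0.07 0.34 0.02] rv [-0.0002  0.0012 -0.0011] w 0.0115
```

Call:
drive_tool(deltas=[{"rx":0,"ry":0,"rz":0,"x":0,"y":0,"z":0.0005,"grip":0},{"rx":0,"ry":0,"rz":0,"x":0,"y":0,"z":0.0008,"grip":0},{"rx":0,"ry":0,"rz":0,"x":0,"y":0,"z":0.0008,"grip":0}])

```text
t: 11.13
eef_pos: [0.5465, -0.2, 0.112]
tool_rot: [0.998, -0.057, -0.0, -0.0]
contact_force: [-4.4, 1.4, 4.8]
width: 0.0112
finger_force: 61.6
```

```bash
python3 -c "
from h import *
post()"
```

```text
t11.13 x -0.2 y 0.0 z 55.7 mm F post [-4.5  0.9  4.8] tq [ 0.2   0.94 -0.03] rv [-0.0001  0.0009 -0.0012] w 0.0112
```

Call:
drive_tool(deltas=[{"rx":0,"ry":0,"rz":0,"x":0,"y":0,"z":-0.0004,"grip":0},{"rx":0,"ry":0,"rz":0,"x":0,"y":0,"z":-0.0004,"grip":0},{"rx":0,"ry":0,"rz":0,"x":0,"y":0,"z":-0.0004,"grip":0.02},{"rx":0,"ry":0,"rz":0,"x":0,"y":0,"z":-0.0004,"grip":0.03},{"rx":0,"ry":0,"rz":0,"x":0,"y":0,"z":-0.0004,"grip":0.05},{"rx":0,"ry":0,"rz":0,"x":0,"y":0,"z":-0.0004,"grip":0.06},{"rx":0,"ry":0,"rz":0,"x":0,"y":0,"z":-0.0004,"grip":0.06}], squeeze=20)

```text
t: 11.72
eef_pos: [0.5473, -0.2002, 0.112]
tool_rot: [0.998, -0.057, 0.0, 0.0]
contact_force: [0.2, -0.3, 0.2]
width: 0.0599
finger_force: 0.0
```

```bash
python3 -c "
from h import *
post()"
```

```text
t11.72 x 0.6 y -0.1 z 55.7 mm F post [ 0.2 -0.3  0.2] tq [ 0.03 -0.03 -0.05] rv [ 0.0001 -0.0005 -0.0011] w 0.0599
```

Released. Lifting away and back out.

Call:
drive_tool(deltas=[{"rx":0,"ry":0,"rz":0,"x":0,"y":0,"z":-0.01,"grip":0.06},{"rx":0,"ry":0,"rz":0,"x":0,"y":0,"z":-0.03,"grip":0.06},{"rx":0,"ry":0,"rz":0,"x":0,"y":0,"z":-0.06,"grip":0.06},{"rx":0,"ry":0,"rz":0,"x":0,"y":0,"z":-0.095,"grip":0.06},{"rx":0,"ry":0,"rz":0,"x":0,"y":0,"z":-0.13,"grip":0.06},{"rx":0,"ry":0,"rz":0,"x":0.02,"y":0,"z":-0.16,"grip":0.06},{"rx":0,"ry":0,"rz":0,"x":0.03,"y":0,"z":-0.18,"grip":0.06},{"rx":0,"ry":0,"rz":0,"x":0.03,"y":0,"z":-0.18,"grip":0.06}])

```text
t: 12.38
eef_pos: [0.5806, -0.2045, 0.2983]
tool_rot: [0.998, -0.057, 0.005, 0.001]
contact_force: [-0.2, 1.1, -0.5]
width: 0.0604
finger_force: 0.0
```

Call:
drive_tool(deltas=[{"rx":0,"ry":0,"rz":0,"x":0,"y":0,"z":0,"grip":0.06},{"rx":0,"ry":0,"rz":0,"x":0,"y":0,"z":0,"grip":0.06},{"rx":0,"ry":0,"rz":0,"x":0,"y":0,"z":0,"grip":0.06},{"rx":0,"ry":0,"rz":0,"x":0,"y":0,"z":0,"grip":0.06}])

```text
t: 12.72
eef_pos: [0.5758, -0.2032, 0.2907]
tool_rot: [0.998, -0.057, -0.001, -0.0]
contact_force: [0.1, -0.1, -0.8]
width: 0.06
finger_force: 0.0
```

```bash
python3 - <<'E'
from h import *
post()
a=snap("side","pics/side5.png")[:,:,::-1]
cv2.imwrite("pics/c5.png",cv2.resize(a[105:180,220:320],(800,600),interpolation=2))
E
```

```text
t12.72 x 29.2 y 0.0 z 234.4 mm F post [ 0.1 -0.1 -0.8] tq [ 0.01 -0.03 -0.04] rv [-0.0005  0.0024 -0.0014] w 0.06
```

View pics/c5.png

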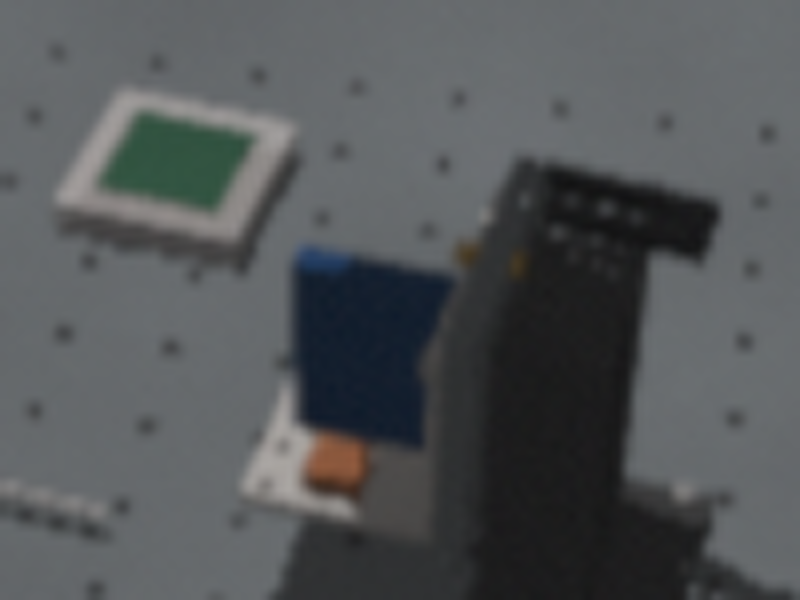

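The bracket hangs against the carriage, with the brass pin sticking out above its top edge at crop (467,252); nothing is touched. Handing in.

```bash
python3 -c "
from plant import job_done
print(job_done())"
```

```text
the job is handed in; nothing more can be done
None
```

The bracket is hanging on both screws, fully home with the lock pin out over its top edge, and the gripper is let go and clear. The job was handed in at about 13 s, but the hand-in returned no verdict.

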